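# Load the tape dispenser and fit its follower weight from the keeper hook

## Robot

A 7-joint arm with a two-finger parallel gripper is mounted at the origin on the work surface. World frame = base frame: x ahead of the robot, y to its left, z up, the work surface at z = 0. Lengths are in m, angles in degrees, forces in N, time in s.
With the tool pointing down it reaches from about 0.425 to 0.875 m from the base axis. Payload 4.7 kg.
Tool frame: the origin (TCP) lies midway between the tips of the shut fingers; the grasp point (between the pads) lies 19 mm behind it; z points along the fingers, y is the line along which they close (so a half turn about z gives the same grasp; the last joint's range is limited). The gripper opens to 87 mm and grips with 3 to 60 N. Pads are 19 mm wide; open, the fingers measure 117 mm over their backs; the gripper's body (75 mm by 190 mm) begins 51 mm behind the grasp point.
Start: joints at [77.355, 18.392, -4.016, 83.108, 1.295, 78.541, -3.26], TCP at [0.151, -0.632, 0.197] pointing down, gripper open.
Joint ranges: [-163.93, 163.93], [-17.29, 119.83], [-79.2, 71.16], [3.27, 140.29], [-89.18, 269.18], [5.43, 117.66], [-154.24, 154.24]. Speed limits (degrees/s): [147.25, 147.25, 180, 180, 180, 180, 180].

## Interface

Orientations are given as [roll, pitch, yaw] about the fixed x, y, z axes, in that order (R = Rz(yaw) Ry(pitch) Rx(roll)).
In Python, from cell import env, viewer, boxes_of, masks_of gives the robot as it stands. The module is installed in compiled form; this text tells all that it offers.
- The arm moves only by the tool apply_moves, never from a script. Its argument "moves" is a list of rows, each a list of 7 numbers: the shift along the tool's x, y, z scaled (see below), then the turn, a rotation vector about the tool's x, y, z scaled (see below), then the opening, from 0 (shut) to 1 (fully open). A call has 1 to 20 rows; each row is the pose to reach, as a shift and turn from the pose commanded when the call began, along the tool's axes at that moment; what a row does not reach only later rows make up. The controller multiplies each number of a shift by 0.2 m and each number of a turn by 1.5 rad. A row lasts 1/10 s, in which the tool goes at most 50 mm and 8.59 degrees, less where a joint would pass 70% of its speed; a pose out of reach is approached as far as the arm can. A call with a number of a shift or a turn outside -1 to 1 is refused whole. A call with a gripper value outside its range is refused whole. The fingers move at their own pace and stop on an object; "grip_force" is the grip in N (left out, the last holds). Time passes only in rows, so rows that repeat a pose let the fingers close. It gives the time, the measured TCP pose, the force, the opening and the grip force at its end, in the units of the state.
- env.get_obs(): the state, without advancing time (a new reading comes with each control period).
- viewer.read_camera(name): name is "scene" or "side" or "wrist"; returns the picture (420x560x3 uint8, red, green, blue); there is no depth.
- viewer.get_calibration(name): a dict with "fov_y" (degrees; the focal length in pixels is half the picture's height over the tangent of half this angle, whatever the lens; pixels are square), "cx", "cy" (the principal point, pixels), "position" and "orientation" of the camera in the world. Camera axes: x right, y up, looking along -z (the intrinsics and any distortion apply to the point x, -y, -z); pixel columns grow to the right and rows downward; lengths in m; the calibration is good to about 2 mm. The wrist camera is an equidistant fisheye: a pixel r from the principal point sees the ray r / f radians off the axis. A picture is of the moment at which its call begins: read the wrist's pose just before it. get_calibration takes no time and is no camera call; for the wrist camera it gives the pose at the moment of the call.
- env.sign_off(): hands the job in; it is judged then, once.
Trained networks look in the newest picture that a camera, given by its name, has taken for a name from the list of things; names that differ only in an ending like _2 or _b are one class to them, and where a whole thing is asked for, a point or a joint stands for the part that bears it (a point fixed in the world has none). Each returns a list of dicts, best first, with "conf" (0 to 1); they miss things now and then, are a little off and sometimes report something else, mostly with a low value. They report only what shows in the picture. A call takes as long as a camera call.
- boxes_of(camera, target): "location" ([column, row] in pixels, amid what is visible of it).
- masks_of(camera, target): "pixels" (420x560 bool, what is visible of it) and "location" ([column, row] in pixels, amid what is visible of it).
The state is a dict: "time_s": time; "qpos": joint angles; "joint_velocities": joint speeds; "effort": joint torques, N m; "tool_pos": TCP position; "tool_rot": TCP orientation; "force": force on the tool from outside, world axes, zero at the start; "wrist_torque": the same for the moment, N m; "grip_width": finger opening in m; "grasp_force": force on a finger pad.
Only numpy, scipy, OpenCV 4.12 (cv2) and the standard library are available. Lean on these libraries where they do the work, as an engineer would, in place of code of your own. Each camera call takes 0.05 s, during which the arm holds its last target. There are 200 camera calls.

## Task

Get the tape-roll dispenser ready: drop the two small white tape rolls, lying flat, into its clear tube, one on top of the other, and then gently lower (do not drop) the steel follower weight into the tube so that it rests upright on the upper roll. The weight hangs in the forked hook behind a sprung keeper: while it still hangs there, press the orange paddle down until the keeper snaps open and stays open, then take the weight off the hook. Leave everything else on the table where it stands.

Things in the scene. Friction and masses are not known exactly. Their poses are not given: they have to be found in the camera images.
- hook: Fixed steel forked hook on a stand. Origin on the table, straight below the hanging weight's place; the open prongs point along its own -x, z up. Two level prongs, 10 mm wide, 8 mm thick, tops at 140 mm, leave a 16 mm slot: closed 9 mm behind the origin (+x), tips 34 mm in front. Column 67 to 89 mm behind, no higher than 150 mm; foot plate 130 x 110 x 10 mm.
- hook_seat (a point): On the hook's centre line at the prongs' tops (140 mm), where the weight's collar rests. 20 mm in front of it (hook -x) each prong has a lip, 4 mm high, that keeps the collar from sliding forward. To free the weight: keeper open, raise it 7 to 12 mm over the lips (the prongs stop its body at 16 mm), draw it along the slot to the hook's -x by 70 mm or more, then lift.
- keeper (a joint): Angle of the orange keeper, a rocker turning about an axis along the hook's x: 0 shut (bar level across the slot's mouth, blocking the weight even when raised), 1.7 open (bar upright). Over-centre spring: below 0.85 it springs shut, above 0.85 it snaps open and stays. About 4 N down on the paddle opens it; pulling or lifting the weight does not.
- pivot (a point): The keeper's pivot: 26 mm in front of the hook's origin (-x), 26 mm to its +y side, 146 mm high, between cheeks reaching 153 mm; its 8 mm shaft runs back 85 mm to +x along the prong. Axes as the hook's. The bar (6 mm thick, 7 mm high) reaches 44 mm from it to -y when shut; open, it stands upright here, its end 190 mm above the table.
- paddle (a point): On top of the keeper's orange thumb paddle (26 mm wide in x, 34 mm long, 4 mm thick), 30 mm from the pivot. It lies to +y of the pivot; shut, it slopes up outwards at 40 degrees, outer end at 173 mm. Press straight down, 26 to 30 mm to +y of the pivot, until the fingertip's end is 12 mm or more below the pivot; clear space below. Open, it hangs 57 degrees below level.
- weight: Follower weight, about 240 g, upright in the hook. Origin at the centre of its underside, z up; hangs at 94 mm. From the bottom: steel body 40 mm across, to 22 mm; neck 10 mm across, to 46 mm; collar 32 mm across, 46 to 52 mm; green grip knob 16 mm across, 52 to 86 mm. Take the knob from above, fingers closing along the hook's x (the open bar stands beside it on the +y side).
- roll_a: Small white tape roll lying flat on the table: a ring 40 mm in outer and 22 mm in inner diameter, 28 mm high, about 30 g. Origin at the centre of its underside, z along its axis. A vial stands close beside it.
- roll_b: The other small white tape roll, the same as roll_a.
- dispenser: Fixed tape-roll dispenser: an upright clear round tube on a white round foot 100 mm in diameter and 8 mm high. Origin on the table at the tube's axis, z up. Inner diameter 44 mm, wall 3 mm, inner floor 8 mm above the table; blue flared mouth from 88 mm (44 mm wide) to 100 mm (58 mm wide inside, about 64 mm outside). An exit window 32 mm high at the foot looks along its own -x.
- tube_mouth (a point): Centre of the tube's mouth, at the rim, 100 mm above the table.
- tube_floor (a point): Centre of the tube's inner floor, 8 mm above the table. With both rolls in, their tops are 28 and 56 mm above it and the weight's underside stands at 56 mm.
- vial_a: Bystander: glass vial with red cap, 24 mm in diameter, 50 mm high, upright, its axis about 48 mm from roll_a's. Origin under its centre.
- vial_b: Bystander: glass vial with blue cap, the same size, its axis about 48 mm from roll_b's.
- amber_bottle: Bystander: amber bottle 42 mm in diameter, 125 mm high, upright. Origin under its centre.
- wide_roll: Bystander: wide brown roll, 64 mm in diameter, 30 mm high, lying flat; it does not fit the tube. Origin under its centre.
- steel_cup: Bystander: open steel cup, 64 mm in diameter, 50 mm high. Origin under its centre.
- tweezers: Bystander: steel tweezers lying flat, 140 mm long along x, 8 mm high. Origin under its middle.
- marker: Bystander: blue marker pen lying on the table, 130 mm long along x, 12 mm thick. Origin under its middle.

How it is judged:
By the outcome, as a careful person would: the job done as asked, in the order asked, and still so for the second after the job is handed in, with the robot touching nothing.
It also fails if it takes over 72 s, if anything falls off the work surface, if the arm or the gripper's body presses on something with over 40 N, if the wrist force passes 120 N, or if a joint passes its speed limit or range.

## Working session

There is one attempt and no reset: what is moved stays moved. The work goes in short steps, Python scripts to look and compute and a tool call to move; the robot and the scene stay as the last step left them, time stands still between calls to the robot, and variables do not carry over. Pictures are saved under pics/ and viewed, at most 10 in all, crops included, and the job is handed in when it is done.

Besides the shell and the picture viewer there is one more tool, called after ">>>" as a command line: name --pt "numbers of a row" for each row, then --argument value for the rest. apply_moves: Moves the arm, as the interface text tells. Shifts and turns lie within -1 to 1; 1 stands for 0.2 m of shift or 1.5 rad of turn. Its arguments: {"type":"object","properties":{"moves":{"type":"array","items":{"type":"array","items":{"type":"number","minimum":-1,"maximum":1}}},"grip_force":{"type":"number"}},"required":["moves"]}

```bash
ls; mkdir -p pics
python3 - <<'E'
from cell import env, viewer, boxes_of, masks_of
import cv2, numpy as np
o=env.get_obs(); print({k:np.round(v,3).tolist() for k,v in o.items()})
ims=[]
for c in ["scene","side","wrist"]:
    k=viewer.get_calibration(c); print(c,k)
    im=viewer.read_camera(c); cv2.imwrite(f"pics/{c}0.png",im[:,:,::-1])
    for t in ["roll_a","vial_a","dispenser","hook","weight","paddle","keeper","amber_bottle","wide_roll","steel_cup"]:
        print(c,t,[(round(d["conf"],2),np.round(d["location"]).tolist()) for d in boxes_of(c,t)][:4])
E
```

```text
pics
{'time_s': 0.0, 'qpos': [77.356, 18.439, -4.016, 83.176, 1.298, 78.541, -3.259], 'joint_velocities': [-0.068, 0.093, 0.012, 0.001, -0.032, -0.013, -0.014], 'effort': [0.0, -49.13, -0.404, -31.252, -0.064, 0.044, 0.0], 'tool_pos': [0.151, -0.632, 0.196], 'tool_rot': [-179.889, 0.008, 13.455], 'force': [-0.584, 0.124, 0.006], 'wrist_torque': [0.01, 0.029, 0.009], 'grasp_force': 0.0, 'grip_width': 0.087}
scene {'fov_y': 50.786489071132394, 'cx': 278.0949822327893, 'cy': 214.21448867502505, 'position': array([0.94596862, 0.76767071, 0.64418583]), 'orientation': array([ 58.63327061,   0.98302454, 151.70681577])}
scene roll_a [(0.75, [297.0, 225.0]), (0.74, [313.0, 337.0]), (0.71, [328.0, 244.0])]
scene vial_a [(0.73, [346.0, 254.0]), (0.32, [211.0, 195.0])]
scene dispenser [(0.75, [317.0, 335.0])]
scene hook [(0.76, [208.0, 196.0])]
scene weight [(0.71, [317.0, 336.0]), (0.63, [229.0, 166.0]), (0.42, [211.0, 192.0])]
scene paddle [(0.7, [230.0, 162.0]), (0.6, [346.0, 252.0]), (0.52, [282.0, 185.0]), (0.43, [209.0, 194.0])]
scene keeper [(0.46, [224.0, 159.0])]
scene amber_bottle [(0.
[... 489 characters left out ...]
8.0, 207.0])]
side hook [(0.66, [358.0, 357.0])]
side weight [(0.81, [332.0, 324.0])]
side paddle [(0.6, [319.0, 294.0])]
side keeper [(0.91, [317.0, 295.0])]
side amber_bottle [(0.83, [351.0, 210.0])]
side wide_roll [(0.82, [295.0, 241.0]), (0.37, [186.0, 207.0])]
side steel_cup [(0.61, [237.0, 360.0])]
wrist {'fov_y': 65.70646984690485, 'cx': 282.74953814642595, 'cy': 207.63155888629186, 'position': array([ 0.23050776, -0.61313459,  0.38522664]), 'orientation': array([-1.73225729e+01, -1.18149391e-02, -7.64216826e+01])}
wrist roll_a []
wrist vial_a []
wrist dispenser []
wrist hook []
wrist weight []
wrist paddle []
wrist keeper []
wrist amber_bottle []
wrist wide_roll []
wrist steel_cup []
```

View pics/scene0.png

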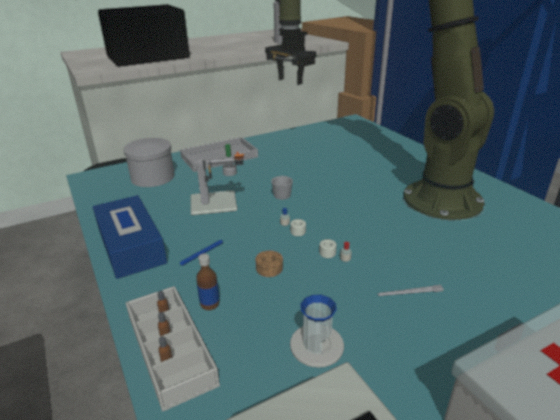

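View pics/side0.png

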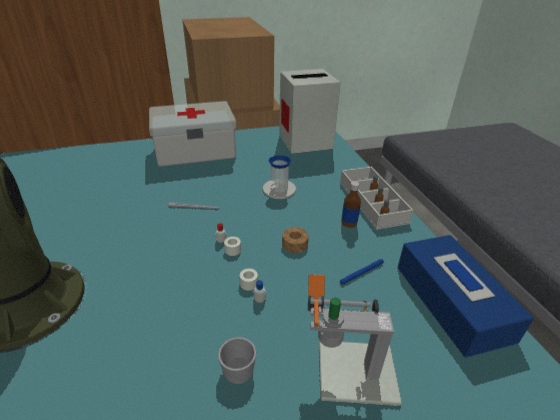

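```bash
cat > h.py <<'E'
import numpy as np, cv2
from scipy.spatial.transform import Rotation as Rn
from scipy.optimize import least_squares
from cell import env, viewer, boxes_of, masks_of
def R(e): return Rn.from_euler('xyz',e,degrees=True).as_matrix()
def proj(P,c,k=None):
    k=k or viewer.get_calibration(c); f=210/np.tan(np.radians(k['fov_y']/2))
    p=(np.atleast_2d(P)-k['position'])@R(k['orientation']); x,y,z=p[:,0],-p[:,1],-p[:,2]
    if c=='wrist':
        r=np.hypot(x,y)+1e-12; t=np.arctan2(r,z); return np.c_[k['cx']+f*t*x/r,k['cy']+f*t*y/r]
    return np.c_[k['cx']+f*x/z,k['cy']+f*y/z]
def ray(uv,c,k=None):
    k=k or viewer.get_calibration(c); f=210/np.tan(np.radians(k['fov_y']/2))
    a,b=(uv[0]-k['cx'])/f,(uv[1]-k['cy'])/f
    if c=='wrist':
        r=np.hypot(a,b)+1e-12; d=np.array([np.sin(r)*a/r,-np.sin(r)*b/r,-np.cos(r)])
    else: d=np.array([a,-b,-1]); d/=np.linalg.norm(d)
    return k['position'],R(k['orientation'])@d
def atz(uv,c,z,k=None):
    p,d=ray(uv,c,k); return p+d*(z-p[2])/d[2]
def tri(obs):  # [(cam,uv,k)]
    A=[];b=[];L=[ray(u,c,k) for c,u,k in obs]
    for p,d in L:
        M=np.eye(3)-np.outer(d,d); A.append(M); b.append(M@p)
    X=np.linalg.lstsq(np.vstack(A),np.hstack(b),rcond=None)[0]
    return X,[float(np.linalg.norm((np.eye(3)-np.outer(d,d))@(X-p))) for p,d in L]
def cyl(x,y,r,z0,z1):
    t=np.linspace(0,2*np.pi,40)
    return np.vstack([np.c_[x+r*np.cos(t),y+r*np.sin(t),0*t+z] for z in (z0,z1)])
def hullc(P,c,k=None):
    h=cv2.convexHull(proj(P,c,k).astype(np.float32)); m=cv2.moments(h); return np.array([m['m10'],m['m01']])/m['m00']
def mc(m):
    ys,xs=np.nonzero(m); return np.array([xs.mean(),ys.mean()])
def fitcyl(obs,r,z0,z1,g):  # obs [(cam,centroid,k)]
    s=least_squares(lambda q:np.concatenate([hullc(cyl(*q,r,z0,z1),c,k)-u for c,u,k in obs]),g)
    return s.x,s.fun
E
python3 - <<'E'
from h import *
T={"roll_a":[(328,248),(232,246),.02,0,.028],"roll_b":[(298,227),(249,279),.02,0,.028],
"vial_a":[(346,252),(220,234),.012,0,.05],"vial_b":[(285,216),(259,293),.012,0,.05],"wide_roll":[(269,263),(295,240),.032,0,.03],"steel_cup":[(282,187),(237,361),.032,0,.05]}
for c in("scene","side"): viewer.read_camera(c)
K={c:viewer.get_calibration(c) for c in("scene","side")}
for t,(a,b,r,z0,z1) in T.items():
    obs=[]
    for c,u in(("scene",a),("side",b)):
        best=[d for d in masks_of(c,t) if np.hypot(*(np.array(d['location'])-u))<12]
        if best: m=mc(best[0]['pixels'])
        else: m=np.array(u,float); print("manual",t,c)
        obs.append((c,m,K[c]))
    g=atz(obs[1][1],"side",.02)[:2]
    x,f=fitcyl(obs,r,z0,z1,g); print(t,x.round(4),f.round(1))
print("disp foot",atz((317,346),"scene",.008),atz((280,189),"side",.008))
print("mouth",tri([("scene",(318.5,303),K["scene"]),("side",(280,162),K["side"])]))
for n,a,b in [("knobtop",(228.5,147),(335.5,300))]: print(n,tri([("scene",a,K["scene"]),("side",b,K["side"])]))
cv2.imwrite("pics/crops.png",np.hstack([cv2.resize(cv2.imread("pics/scene0.png")[135:225,165:255],(400,400),interpolation=2),cv2.resize(cv2.imread("pics/side0.png")[265:405,290:410][:120],(400,400),interpolation=2)]))
E
```

```text
roll_a [0.4359 0.0521] [-0.1  0.  -0.1 -0. ]
roll_b [ 0.4503 -0.0649] [ 0.5 -0.4  0.4  0.1]
vial_a [0.4142 0.0938] [-0.3 -2.1  0.  -1.7]
vial_b [ 0.4632 -0.1154] [-0.7 -1.7  0.1 -0.7]
wide_roll [0.5864 0.0349] [ 0.   0.1 -0.   0.1]
steel_cup [ 0.3917 -0.2555] [ 0.4  1.6 -0.1  0.4]
disp foot [0.62066001 0.29238411 0.008     ] [0.61679771 0.27425053 0.008     ]
mouth (array([0.61350557, 0.27692912, 0.09786266]), [0.0024676944075949702, 0.002467694407595599])
knobtop (array([ 0.53916559, -0.29336194,  0.174528  ]), [0.0011876717793886304, 0.0011876717793878628])
```

View pics/crops.png

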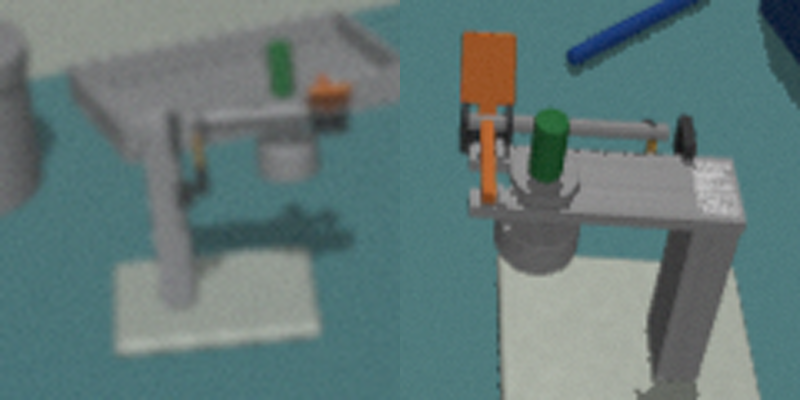

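```bash
cat >> h.py <<'E'
def hookfit(L,g):  # L [(cam,k,local xyz,uv)]
    def f(q):
        M=R([0,0,q[2]*57.29578]); return np.concatenate([(proj(M@np.array(p)/1000+[q[0],q[1],0],c,k)[0]-u) for c,k,p,u in L])
    s=least_squares(f,g,loss='soft_l1'); return s.x,f(s.x).reshape(-1,2)
def goto(p,yaw):
    o=env.get_obs(); M=R(o['tool_rot']); N=R([180,0,yaw])
    d=M.T@(np.array(p)-o['tool_pos'])/.2; w=Rn.from_matrix(M.T@N).as_rotvec()/1.5
    print("row",d.round(4).tolist(),w.round(4).tolist(),"rows>=",round(max(np.linalg.norm(d)*4,np.linalg.norm(w)*1.5/.15),1))
E
python3 - <<'E'
from h import *
K={c:viewer.get_calibration(c) for c in("scene","side")}
S=[((0,0,180),(335,300.5)),((-39,61,173),(308.6,274.6)),((-13,61,173),(324.8,274.6)),((-26,-18,148),(316.4,325)),((59,26,146),(369.5,304.6))]
L=[("side",K["side"],p,u) for p,u in S]+[("scene",K["scene"],(0,0,180),(227.5,145))]
print(hookfit(L,[.54,-.29,0.2]))
goto((.53,-.27,.35),90)
E
```

```text
(array([ 0.53700487, -0.30039089, -0.32065257]), array([[ 0.52902037,  0.81552812],
       [-0.58113949, -0.99851651],
       [-0.56739099, -0.2310639 ],
       [ 0.12990688, -0.46118781],
       [ 0.51314453,  0.37817631],
       [ 0.14363128, -0.89900423]]))
row [2.2634, -1.3206, -0.7638] [0.0, 0.0001, -0.8907] rows>= 10.9
```

>>> apply_moves --pt "0.25 -0.14 -0.2 0 0 -0.08 1" --pt "0.5 -0.29 -0.38 0 0 -0.16 1" --pt "0.75 -0.43 -0.38 0 0 -0.24 1" --pt "1 -0.58 -0.38 0 0 -0.33 1" --pt "1 -0.58 -0.38 0 0 -0.33 1" --pt "1 -0.58 -0.38 0 0 -0.33 1" --pt "1 -0.58 -0.38 0 0 -0.33 1"

```text
time_s: 3.05
tool_pos: [0.32, -0.4719, 0.2739]
tool_rot: [179.9, 0.0, 42.0]
force: [-1.3, -1.0, 0.0]
grip_width: 0.0873
grasp_force: 0.0
```

```bash
python3 -c "
from h import *
goto((.53,-.28,.33),71.6)"
```

```text
row [1.4223, -0.0101, -0.2818] [0.0006, 0.0007, -0.3443] rows>= 5.8
```

>>> apply_moves --pt "0.25 0 -0.14 0 0 -0.09 1" --pt "0.5 0 -0.28 0 0 -0.18 1" --pt "0.75 0 -0.28 0 0 -0.27 1" --pt "1 0 -0.28 0 0 -0.344 1" --pt "1 0 -0.28 0 0 -0.344 1" --pt "1 0 -0.28 0 0 -0.344 1"

```text
time_s: 3.65
tool_pos: [0.4687, -0.3386, 0.3288]
tool_rot: [-180.0, -0.0, 71.5]
force: [-0.8, -1.7, 0.1]
grip_width: 0.0867
grasp_force: 0.0
```

Run:
```python
from h import *
import pickle
k=viewer.get_calibration("wrist"); im=viewer.read_camera("wrist"); pickle.dump((k,im),open("w1.pkl","wb"))
cv2.imwrite("pics/w1.png",im[:,:,::-1]); print(k)
print(env.get_obs()['tool_pos'],env.get_obs()['tool_rot'])
M=R([0,0,-18.4])
for p in [(0,0,180),(-39,61,173),(-13,61,173),(-26,-18,149),(59,26,150)]: print(p,proj(M@np.array(p)/1000+[.537,-.3,0],"wrist",k).round())
for p in [(.4359,.0521),(.4503,-.0649)]: print(proj((*p,.014),"wrist",k).round())
```

```text
{'fov_y': 65.70646984690485, 'cx': 282.74953814642595, 'cy': 207.63155888629186, 'position': array([ 0.49414577, -0.26075582,  0.51684594]), 'orientation': array([-1.73115559e+01, -7.40197174e-03, -1.83754933e+01])}
[ 0.46688073 -0.34088839  0.32872206] [-1.79931178e+02  4.98725736e-02  7.12761047e+01]
(0, 0, 180) [[334. 133.]]
(-39, 61, 173) [[296.  74.]]
(-13, 61, 173) [[321.  75.]]
(-26, -18, 149) [[307. 146.]]
(59, 26, 150) [[381. 110.]]
[[188. -49.]]
[[216.   5.]]
```

View pics/w1.png

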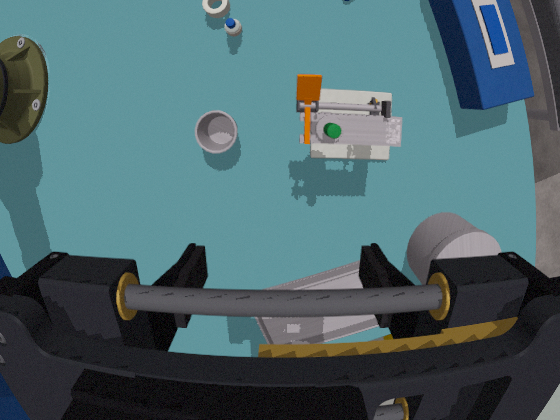

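```bash
python3 -c "
from h import *
goto((.47,-.143,.18),104)"
```

```text
row [0.9427, -0.302, 0.7432] [-0.0009, 0.0003, -0.3808] rows>= 5.0
```

>>> apply_moves --pt "0.23 -0.08 0.1 0 0 -0.09 1" --pt "0.46 -0.16 0.3 0 0 -0.18 1" --pt "0.7 -0.23 0.5 0 0 -0.27 1" --pt "0.94 -0.3 0.74 0 0 -0.38 1" --pt "0.94 -0.3 0.74 0 0 -0.38 1" --pt "0.94 -0.3 0.74 0 0 -0.38 1" --pt "0.94 -0.3 0.74 0 0 -0.38 1"

```text
time_s: 4.4
tool_pos: [0.4694, -0.1447, 0.1806]
tool_rot: [-179.9, 0.0, 103.8]
force: [0.2, -0.6, 0.7]
grip_width: 0.0868
grasp_force: 0.0
```

Run:
```python
from h import *
import pickle
k=viewer.get_calibration("wrist"); o=env.get_obs(); im=viewer.read_camera("wrist")
cv2.imwrite("pics/w2.png",im[:,:,::-1]); print(o['tool_pos'],o['tool_rot'])
for t,r,h in(("roll_a",.02,.028),("vial_a",.012,.05)):
    for d in masks_of("wrist",t):
        m=d['pixels']; c=mc(m)
        x,f=fitcyl([("wrist",c,k)],r,0,h,atz(c,"wrist",.02,k)[:2]); print(t,round(d['conf'],2),c.round(),int(m.sum()),x.round(4))
goto((.4503,-.0649,.08),104)
```

```text
[ 0.46940794 -0.14467913  0.18060462] [-1.79880925e+02  3.15379459e-02  1.03826489e+02]
roll_a 0.94 [298.  12.] 642 [0.4382 0.0444]
roll_a 0.61 [285. 109.] 817 [ 0.4515 -0.064 ]
vial_a 0.64 [286. 154.] 428 [ 0.4632 -0.1095]
vial_a 0.31 [204. 257.] 1123 [ 0.3983 -0.2512]
row [0.4163, -0.006, 0.5107] [0.0008, 0.0011, -0.0029] rows>= 2.6
```

View pics/w2.png

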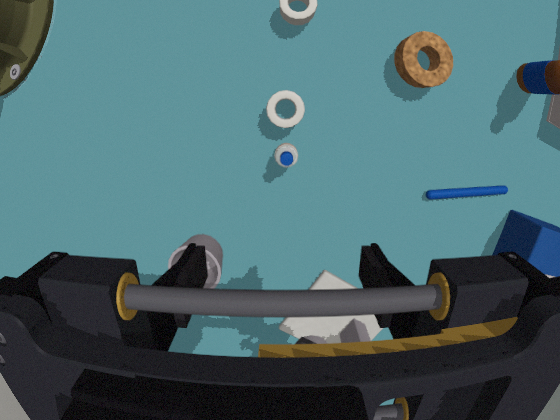

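>>> apply_moves --pt "0.2 0 0.25 0 0 -0.003 1" --pt "0.417 -0.002 0.45 0 0 -0.003 1" --pt "0.417 -0.002 0.5 0 0 -0.003 1" --pt "0.417 -0.002 0.6 0 0 -0.003 1" --pt "0.417 -0.002 0.75 0 0 -0.003 1" --pt "0.417 -0.002 0.843 0 0 -0.003 1" --pt "0.417 -0.002 0.843 0 0 -0.003 1" --pt "0.417 -0.002 0.843 0 0 -0.003 0.3" --pt "0.417 -0.002 0.843 0 0 -0.003 0.3" --pt "0.417 -0.002 0.843 0 0 -0.003 0.3" --pt "0.417 -0.002 0.843 0 0 -0.003 0.3" --pt "0.417 -0.002 0.843 0 0 -0.003 0.3" --pt "0.417 -0.002 0.843 0 0 -0.003 0.3" --grip_force 12

```text
time_s: 5.85
tool_pos: [0.4505, -0.0615, 0.0129]
tool_rot: [180.0, 0.0, 104.3]
force: [-0.1, -0.4, 0.4]
grip_width: 0.0468
grasp_force: 0.0
```

>>> apply_moves --pt "0 0 0 0 0 0 0.3" --pt "0 0 0 0 0 0 0.3" --pt "0 0 0 0 0 0 0.3" --pt "0 0 -0.1 0 0 0 0.3" --pt "0 0 -0.3 0 0 0 0.3" --pt "0 0 -0.5 0 0 0 0.3" --pt "0 0 -0.75 0 0 0 0.3" --pt "0 0 -0.85 0 0 0 0.3" --pt "0 0 -0.85 0 0 0 0.3"

```text
time_s: 6.75
tool_pos: [0.4528, -0.0617, 0.1862]
tool_rot: [179.7, 0.2, 104.3]
force: [-1.3, 1.0, 0.1]
grip_width: 0.0261
grasp_force: 0.0
```

Run:
```python
from h import *
k=viewer.get_calibration("wrist"); o=env.get_obs(); im=viewer.read_camera("wrist")
print({a:np.round(o[a],4) for a in('tool_pos','tool_rot','grip_width','grasp_force')})
for d in masks_of("wrist","roll_a"): print(round(d['conf'],2),mc(d['pixels']).round())
for t in("dispenser","tube_mouth"):
  for d in masks_of("wrist",t): print(t,round(d['conf'],2),mc(d['pixels']).round())
cv2.imwrite("pics/w3.png",im[:,:,::-1])
# disp from scene/side masks: rim blue segmentation
for c in("scene","side"):
    i=cv2.cvtColor(viewer.read_camera(c),cv2.COLOR_RGB2HSV); m=((i[...,0]>105)&(i[...,0]<130)&(i[...,1]>120)).astype(np.uint8)
    n,l,s,ce=cv2.connectedComponentsWithStats(m)
    print(c,[(s[j].tolist(),ce[j].round(1).tolist()) for j in range(1,n) if s[j,4]>60])
goto((.6,.22,.2),104); print(o['qpos'].round(1))
```

```text
{'tool_pos': array([ 0.4528, -0.0617,  0.1862]), 'tool_rot': array([179.6761,   0.2437, 104.2922]), 'grip_width': np.float64(0.0261), 'grasp_force': np.float64(0.0)}
0.92 [293.  78.]
0.33 [450. 250.]
scene [([372, 0, 15, 95, 640], [378.6, 41.0]), ([381, 0, 89, 146, 8116], [419.2, 61.7]), ([476, 0, 84, 199, 11720], [525.9, 100.4]), ([94, 196, 72, 82, 3127], [130.3, 239.4]), ([117, 211, 17, 17, 174], [124.6, 219.0]), ([180, 240, 42, 25, 163], [200.4, 252.4]), ([198, 285, 21, 20, 290], [208.5, 295.4]), ([301, 295, 35, 26, 361], [317.7, 304.6])]
side [([342, 207, 18, 16, 209], [350.1, 215.2]), ([399, 236, 135, 121, 7654], [463.5, 298.7]), ([340, 259, 43, 25, 229], [361.0, 271.6]), ([445, 260, 38, 31, 452], [463.3, 275.1])]
row [1.1763, 1.0773, -0.0955] [-0.0016, -0.0011, 0.0035] rows>= 6.4
[ 45.7  -4.8 -38.9 109.2  -3.   74.2  22.1]
```

View pics/w3.png

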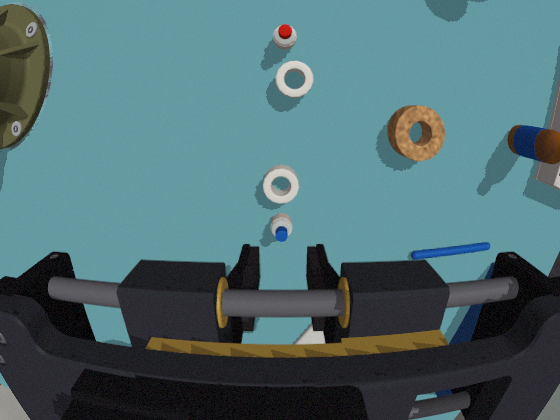

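Run:
```python
from h import *
k=viewer.get_calibration("wrist"); o=env.get_obs()
print("tcp px",proj(o['tool_pos'],"wrist",k),o['tool_pos'],k['position'])
print("pts",proj(o['tool_pos']+np.array([[0,0,0],[0,0,-.1],[0,0,-.17]]),"wrist",k).round())
for n,c,r,h in (("b",(280.5,186),.02,.028),("a",(294,79),.02,.028),("vb",(281.5,229),.012,.05),("va",(285,36),.012,.05)):
    c=np.array(c,float);print(n,fitcyl([("wrist",c,k)],r,0,h,atz(c,"wrist",.02,k)[:2])[0])
```

```text
tcp px [[283.51982817 243.49299796]] [ 0.4492763  -0.06116187  0.18103826] [0.42871704 0.01829947 0.36911752]
pts [[284. 243.]
 [283. 200.]
 [283. 183.]]
b [ 0.44657167 -0.06393922]
a [0.4312306  0.05283447]
vb [ 0.45926738 -0.10879187]
va [0.41089108 0.094108  ]
```

```bash
python3 -c "
from h import *
goto((.4505,-.0642,.006),104.3); o=env.get_obs(); print(o['tool_pos'],o['tool_rot'],o['time_s'])"
```

```text
row [-0.0177, 0.0043, 0.8752] [-0.0016, -0.0011, 0.0] rows>= 3.5
[ 0.4492763  -0.06116187  0.18103826] [-1.79859064e+02 -9.63450362e-02  1.04300338e+02] 7.05
```

>>> apply_moves --pt "-0.018 0.004 0.2 0 0 0 1" --pt "-0.018 0.004 0.4 0 0 0 1" --pt "-0.018 0.004 0.5 0 0 0 1" --pt "-0.018 0.004 0.5 0 0 0 1" --pt "-0.018 0.004 0.5 0 0 0 1" --pt "-0.018 0.004 0.5 0 0 0 1" --pt "-0.018 0.004 0.65 0 0 0 1" --pt "-0.018 0.004 0.8 0 0 0 1" --pt "-0.018 0.004 0.875 0 0 0 1" --pt "-0.018 0.004 0.875 0 0 0 1" --pt "-0.018 0.004 0.875 0 0 0 1" --pt "-0.018 0.004 0.875 0 0 0 1"

```text
time_s: 8.25
tool_pos: [0.4536, -0.065, 0.0093]
tool_rot: [179.9, 0.1, 104.3]
force: [-0.6, 0.3, -0.1]
grip_width: 0.0867
grasp_force: 0.0
```

>>> apply_moves --pt "0 0 0 0 0 0 0.2" --pt "0 0 0 0 0 0 0.2" --pt "0 0 0 0 0 0 0.2" --pt "0 0 0 0 0 0 0.2" --pt "0 0 0 0 0 0 0.2" --pt "0 0 0 0 0 0 0.2" --pt "0 0 0 0 0 0 0.2" --pt "0 0 0 0 0 0 0.2" --pt "0 0 0 0 0 0 0.2" --grip_force 20

```text
time_s: 9.15
tool_pos: [0.452, -0.0646, 0.0076]
tool_rot: [-180.0, 0.0, 104.3]
force: [1.4, -0.0, -0.1]
grip_width: 0.0233
grasp_force: 0.0
```

Run:
```python
from h import *
a=viewer.read_camera("side"); b=viewer.read_camera("wrist"); o=env.get_obs(); print(o['grip_width'],o['tool_pos'])
cv2.imwrite("pics/c4.png",np.hstack([cv2.resize(a[200:320,180:330],(500,400),interpolation=2),cv2.resize(b[130:310,200:360],(300,400))])[:,:,::-1])
print(proj(o['tool_pos'],"side"))
```

```text
0.019635594737847525 [ 0.45196317 -0.06465553  0.00760242]
[[248.92179383 280.84831923]]
```

View pics/c4.png

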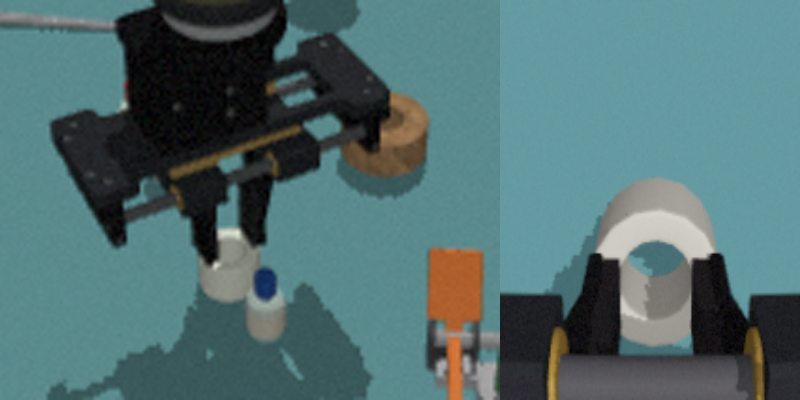

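>>> apply_moves --pt "0 0 -0.1 0 0 0 1" --pt "0 0 -0.1 0 0 0 1" --pt "0 0 -0.1 0 0 0 1" --pt "0 0 -0.1 0 0 0 1" --pt "0 0 -0.1 0 0 0 1" --pt "0 0 -0.1 0 0 0 1" --pt "0 0 -0.1 0 0 0 1" --pt "0 0 -0.1 0 0 0 1" --pt "0 0 -0.1 0 0 0 1" --pt "0 0 -0.05 0 0 0 1" --pt "0 0 0 0 0 0 1" --pt "0 0 0.02 0 0 0 1" --pt "0 0 0.03 0 0 0 1" --pt "0 0 0.03 0 0 0 1" --pt "0 0 0.03 0 0 0 1"

```text
time_s: 10.75
tool_pos: [0.4522, -0.0646, 0.0017]
tool_rot: [180.0, 0.0, 104.3]
force: [0.5, 0.1, 0.3]
grip_width: 0.087
grasp_force: 0.0
```

>>> apply_moves --pt "0 0 0.012 0 0 0 1" --pt "0 0 0.025 0 0 0 1" --pt "0 0 0.025 0 0 0 1"

```text
time_s: 11.05
tool_pos: [0.4517, -0.0647, -0.0036]
tool_rot: [-180.0, -0.0, 104.3]
force: [0.0, -0.4, 0.6]
grip_width: 0.0869
grasp_force: 0.0
```

>>> apply_moves --pt "0 0 0.015 0 0 0 1" --pt "0 0 0.03 0 0 0 1" --pt "0 0 0.03 0 0 0 1"

```text
time_s: 11.35
tool_pos: [0.4516, -0.0646, -0.0099]
tool_rot: [-180.0, -0.0, 104.3]
force: [-0.1, -0.4, -0.2]
grip_width: 0.0873
grasp_force: 0.0
```

>>> apply_moves --pt "0 0 0.015 0 0 0 1" --pt "0 0 0.03 0 0 0 1" --pt "0 0 0.03 0 0 0 1"

```text
time_s: 11.65
tool_pos: [0.4516, -0.0646, -0.0158]
tool_rot: [-180.0, -0.0, 104.3]
force: [0.1, 0.4, 0.2]
grip_width: 0.087
grasp_force: 0.0
```

>>> apply_moves --pt "0 0 0.008 0 0 0 1" --pt "0 0 0.017 0 0 0 1" --pt "0 0 0.017 0 0 0 1"

```text
time_s: 11.95
tool_pos: [0.4518, -0.0646, -0.019]
tool_rot: [-180.0, -0.0, 104.3]
force: [0.2, -0.5, -0.1]
grip_width: 0.0869
grasp_force: 0.0
```

>>> apply_moves --pt "0 0 0.008 0 0 0 1" --pt "0 0 0.015 0 0 0 1" --pt "0 0 0.015 0 0 0 1"

```text
time_s: 12.25
tool_pos: [0.4518, -0.0646, -0.022]
tool_rot: [-180.0, -0.0, 104.3]
force: [0.7, -0.4, -0.4]
grip_width: 0.0871
grasp_force: 0.0
```

>>> apply_moves --pt "0 0 0.008 0 0 0 1" --pt "0 0 0.015 0 0 0 1" --pt "0 0 0.015 0 0 0 1"

```text
time_s: 12.55
tool_pos: [0.4521, -0.0646, -0.0248]
tool_rot: [-180.0, 0.0, 104.3]
force: [1.2, 0.1, 0.0]
grip_width: 0.087
grasp_force: 0.0
```

>>> apply_moves --pt "0 0 0 0 0 0 0.2" --pt "0 0 0 0 0 0 0.2" --pt "0 0 0 0 0 0 0.2" --pt "0 0 0 0 0 0 0.2" --pt "0 0 0 0 0 0 0.2" --pt "0 0 0 0 0 0 0.2" --pt "0 0 0 0 0 0 0.2" --pt "0 0 0 0 0 0 0.2" --pt "0 0 0 0 0 0 0.2" --grip_force 15

```text
time_s: 13.45
tool_pos: [0.452, -0.0647, -0.0248]
tool_rot: [-180.0, 0.0, 104.3]
force: [0.2, 0.6, -0.1]
grip_width: 0.0403
grasp_force: 15.0
```

>>> apply_moves --pt "0 0 -0.1 0 0 0 0.2" --pt "0 0 -0.25 0 0 0 0.2" --pt "0 0 -0.45 0 0 0 0.2" --pt "0 0 -0.7 0 0 0 0.2" --pt "0 0 -0.87 0 0 0 0.2" --pt "0 0 -0.87 0 0 0 0.2" --pt "0 0 -0.87 0 0 0 0.2"

```text
time_s: 14.15
tool_pos: [0.4523, -0.0649, 0.1497]
tool_rot: [179.9, 0.1, 104.3]
force: [-1.4, 0.4, -0.4]
grip_width: 0.04
grasp_force: 15.0
```

```bash
cat >> h.py <<'E'
def sil(q,c,k):
    im=np.zeros((420,560),np.uint8)
    for r,a,b in((.05,0,.008),(.025,.008,.088),):
        cv2.fillPoly(im,[cv2.convexHull(proj(cyl(*q,r,a,b),c,k).round().astype(np.int32))],1)
    P=np.vstack([cyl(*q,.025,.088,.088),cyl(*q,.032,.1,.1)])
    cv2.fillPoly(im,[cv2.convexHull(proj(P,c,k).round().astype(np.int32))],1); return im.astype(bool)
def iou(a,b): return (a&b).sum()/(a|b).sum()
E
python3 - <<'E'
from h import *
o=env.get_obs(); print(o['tool_pos'],o['grip_width'])
B={}
for c in("scene","side"):
    viewer.read_camera(c); k=viewer.get_calibration(c)
    for d in masks_of(c,"dispenser"): 
        m=d['pixels']; ys,xs=np.nonzero(m); print(c,round(d['conf'],2),mc(m),int(m.sum()),xs.min(),xs.max(),ys.min(),ys.max())
        if np.hypot(*(mc(m)-((317,335) if c=="scene" else (280,180))))<15 and c not in B: B[c]=(m,k)
    for d in masks_of(c,"roll_a"): print(c,"roll",round(d['conf'],2),mc(d['pixels']),int(d['pixels'].sum()))
xs=np.arange(.600,.632,.001); ys=np.arange(.262,.292,.001)
S={c:np.array([[iou(sil((x,y),c,k),m) for y in ys] for x in xs]) for c,(m,k) in B.items()}
for c,s in list(S.items())+[("sum",sum(S.values()))]:
    i,j=np.unravel_index(s.argmax(),s.shape); print(c,xs[i],ys[j],s.max())
np.savez("dmask.npz",**{c:B[c][0] for c in B})
E
```

```text
[ 0.45228496 -0.06487187  0.14968069] 0.04002698567443812
scene 0.96 [317.09371555 333.91436972] 2721 291 343 295 367
scene 0.7 [199.11267606 253.56807512] 213 180 221 241 265
scene roll 0.56 [327.77617329 248.433213  ] 277
scene roll 0.47 [300.32596685 166.66298343] 181
side 0.69 [282.39383562 191.10958904] 292 267 295 163 198
side roll 0.86 [246.00746269 214.90547264] 402
side roll 0.64 [231.80754717 246.29811321] 265
scene 0.617 0.28500000000000003 0.9385783298826778
side 0.614 0.28400000000000003 0.27677725118483415
sum 0.617 0.28500000000000003 1.212331857634324
```

Run:
```python
from h import *
K={c:viewer.get_calibration(c) for c in("scene","side")}
print(tri([("scene",(300.3,166.7),K["scene"]),("side",(246,214.9),K["side"])]))
print([proj((.452,-.065,z),c) .round(1) for c in K for z in (.164,.1885)])
goto((.57,.19,.15),104)
# side0 dispenser: foot ellipse via brightness
i=cv2.imread("pics/side0.png"); h=cv2.cvtColor(i,cv2.COLOR_BGR2HSV)
s=h[150:205,255:305]; m=(s[...,1]<60)&(s[...,2]>110); ys,xs=np.nonzero(m); print(m.sum(),xs.min()+255,xs.max()+255,ys.min()+150,ys.max()+150)
m=(s[...,0]>105)&(s[...,0]<130)&(s[...,1]>70); ys,xs=np.nonzero(m); print(m.sum(),xs.min()+255,xs.max()+255,ys.min()+150,ys.max()+150)
for q in((.617,.285),(.614,.277),(.617,.275)):
    for c in K:
        F=proj(cyl(*q,.05,0,.008),c,K[c]); G=proj(cyl(*q,.032,.1,.1),c,K[c])
        print(q,c,"foot",F.min(0).round(1),F.max(0).round(1),"rim",G.min(0).round(1),G.max(0).round(1))
cv2.imwrite("pics/d0.png",np.hstack([cv2.resize(i[145:205,250:310],(400,400),interpolation=2),cv2.resize(cv2.imread("pics/scene0.png")[290:372,285:350],(400,504),interpolation=2)[:400]]))
```

```text
(array([ 0.44916964, -0.06458002,  0.18602395]), [0.002750409408396238, 0.0027504094083955297])
[array([[298.1, 175.5]]), array([[298.1, 166.3]]), array([[246.5, 223.6]]), array([[246.1, 213.3]])]
row [1.0859, 0.8899, -0.0098] [-0.0012, -0.001, 0.0036] rows>= 5.6
620 262 304 150 197
166 269 290 156 168
(0.617, 0.285) scene foot [289.8 323. ] [343.5 367.3] rim [299.8 293.6] [336.3 319. ]
(0.617, 0.285) side foot [262.3 178.5] [295.9 198.7] rim [268.3 154.4] [290.9 165.1]
(0.614, 0.277) scene foot [289.1 319.9] [342.3 363.4] rim [299.  290.5] [335.1 315.4]
(0.614, 0.277) side foot [261.9 179.9] [295.7 200.3] rim [268.  155.8] [290.7 166.6]
(0.617, 0.275) scene foot [287.1 319.8] [340.4 363.3] rim [296.9 290.4] [333.  315.3]
(0.617, 0.275) side foot [263.1 180.1] [296.9 200.6] rim [269.2 156. ] [291.9 166.8]
```

View pics/d0.png

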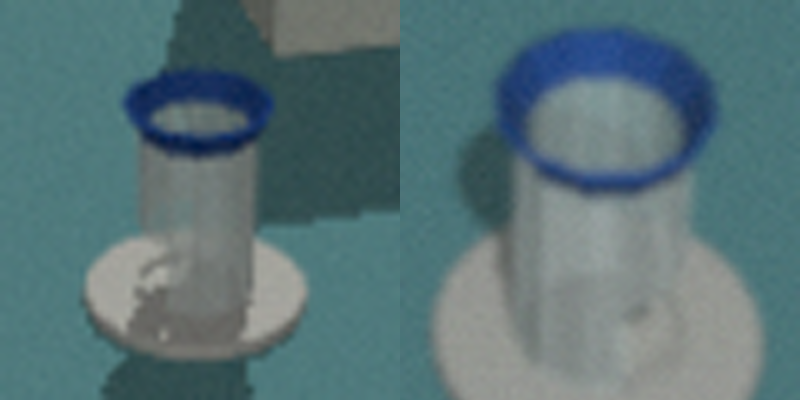

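>>> apply_moves --pt "0.18 0.15 0 0 0 0 0.2" --pt "0.36 0.3 0 0 0 0 0.2" --pt "0.54 0.44 0 0 0 0 0.2" --pt "0.72 0.59 0 0 0 0 0.2" --pt "0.9 0.74 0 0 0 0 0.2" --pt "1 0.82 0 0 0 0 0.2" --pt "1 0.82 0 0 0 0 0.2"

```text
time_s: 15.15
tool_pos: [0.5611, 0.175, 0.1482]
tool_rot: [-180.0, -0.3, 104.7]
force: [-0.8, -0.4, -0.3]
grip_width: 0.0402
grasp_force: 15.0
```

```bash
python3 -c "
from h import *
goto((.6175,.284,.12),104.3)"
```

```text
row [0.4549, 0.4111, 0.143] [-0.0006, -0.0032, 0.0043] rows>= 2.5
```

>>> apply_moves --pt "0.15 0.14 0 0 0 0.003 0.2" --pt "0.3 0.28 0.05 0 0 0.003 0.2" --pt "0.455 0.411 0.1 0 0 0.003 0.2" --pt "0.455 0.411 0.143 0 0 0.003 0.2" --pt "0.455 0.411 0.143 0 0 0.003 0.2" --pt "0.455 0.411 0.143 0 0 0.003 0.2" --pt "0.455 0.411 0.143 0 0 0.003 0.2"

```text
time_s: 15.85
tool_pos: [0.6193, 0.2759, 0.1212]
tool_rot: [180.0, 0.1, 103.9]
force: [-0.7, -0.2, 0.2]
grip_width: 0.0401
grasp_force: 15.0
```

Run:
```python
from h import *
ims=[]
for c in("scene","side"):
    im=viewer.read_camera(c); k=viewer.get_calibration(c); o=env.get_obs()
    p=o['tool_pos']; print(p,o['tool_rot'])
    P=proj(cyl(p[0],p[1],.02,p[2]+.025,p[2]+.053),c,k)
    print(c,"pred roll bbox",P.min(0).round(1),P.max(0).round(1))
    for d in masks_of(c,"roll_a"):
        ys,xs=np.nonzero(d['pixels']); print(round(d['conf'],2),mc(d['pixels']).round(1),xs.min(),xs.max(),ys.min(),ys.max())
    u=proj((p[0],p[1],.12),c,k)[0].astype(int); a=im[u[1]-45:u[1]+35,u[0]-40:u[0]+40]; print(c,"crop",u[0]-40,u[1]-45)
    ims.append(cv2.resize(a,(400,400),interpolation=2))
cv2.imwrite("pics/d1.png",np.hstack(ims)[:,:,::-1])
```

```text
[0.61941284 0.27621205 0.12148159] [1.79934786e+02 7.24357156e-02 1.03902546e+02]
scene pred roll bbox [303.2 262.9] [327.2 290.8]
0.49 [282.  187.4] 272 292 177 199
scene crop 274 249
[0.61931105 0.27682724 0.12151416] [1.79927039e+02 4.81306045e-02 1.03940463e+02]
side pred roll bbox [274.2 133.4] [289.  149.2]
0.7 [282.4 141.9] 278 287 136 148
0.61 [231.7 246.2] 224 239 238 255
side crop 241 109
```

View pics/d1.png

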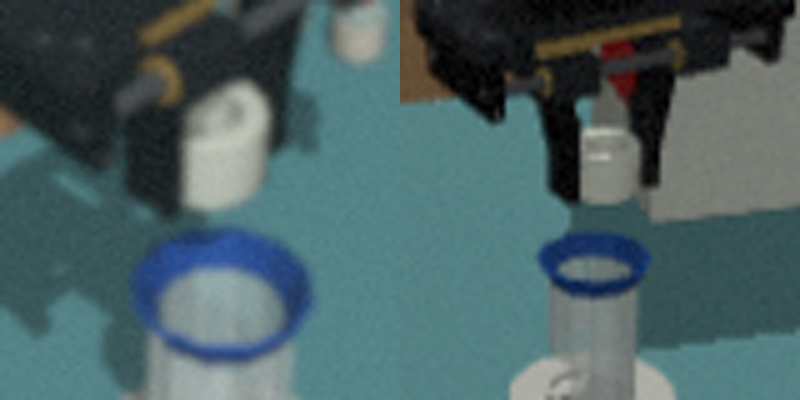

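>>> apply_moves --pt "0 0 0 0 0 0 0.2" --pt "0 0 0 0 0 0 0.2" --pt "0 0 0 0 0 0 0.2"

```text
time_s: 16.35
tool_pos: [0.6187, 0.2781, 0.1207]
tool_rot: [180.0, 0.0, 104.0]
force: [-0.4, 0.5, -0.5]
grip_width: 0.04
grasp_force: 15.0
```

```bash
python3 -c "
from h import *
print(env.get_obs()['tool_pos'],env.get_obs()['qpos'])
goto((.6172,.285,.079),104.3)"
```

```text
[0.61868578 0.27810203 0.12065593] [  7.53821706  32.15807102 -48.23905464  82.88438514  24.192267
  75.70871116 -28.22414664]
row [0.0353, 0.0012, 0.2083] [0.0, 0.0001, -0.003] rows>= 0.8
```

>>> apply_moves --pt "0.03 0 0.1 0 0 -0.003 0.2" --pt "0.03 0 0.1 0 0 -0.003 0.2" --pt "0.03 0 0.1 0 0 -0.003 0.2" --pt "0.03 0 0.1 0 0 -0.003 0.2"

```text
time_s: 16.75
tool_pos: [0.6177, 0.284, 0.1013]
tool_rot: [180.0, -0.0, 104.3]
force: [-0.1, 0.3, 0.5]
grip_width: 0.0402
grasp_force: 15.0
```

```bash
python3 -c "
from h import *
print(env.get_obs()['tool_pos'])
goto((.6172,.285,.079),104.3)"
```

```text
[0.61768491 0.28396517 0.10130384]
row [0.0056, -0.0012, 0.1115] [0.0005, -0.0, -0.0002] rows>= 0.4
```

>>> apply_moves --pt "0.005 -0.001 0.05 0 0 0 0.2" --pt "0.005 -0.001 0.1 0 0 0 0.2" --pt "0.005 -0.001 0.11 0 0 0 0.2" --pt "0.005 -0.001 0.11 0 0 0 0.2"

```text
time_s: 17.15
tool_pos: [0.6163, 0.2844, 0.0776]
tool_rot: [-179.9, 0.0, 104.3]
force: [-0.1, -0.6, -0.3]
grip_width: 0.0399
grasp_force: 15.0
```

Run:
```python
from h import *
print(env.get_obs()['tool_pos'],env.get_obs()['force'])
ims=[]
for c in("scene","side"):
    im=viewer.read_camera(c); u=proj((.617,.285,.1),c)[0].astype(int)
    ims.append(cv2.resize(im[u[1]-35:u[1]+35,u[0]-35:u[0]+35],(400,400),interpolation=2))
cv2.imwrite("pics/d2.png",np.hstack(ims)[:,:,::-1])
```

```text
[0.61631156 0.28441354 0.07755786] [-0.14234048 -0.5668532  -0.26238388]
```

View pics/d2.png

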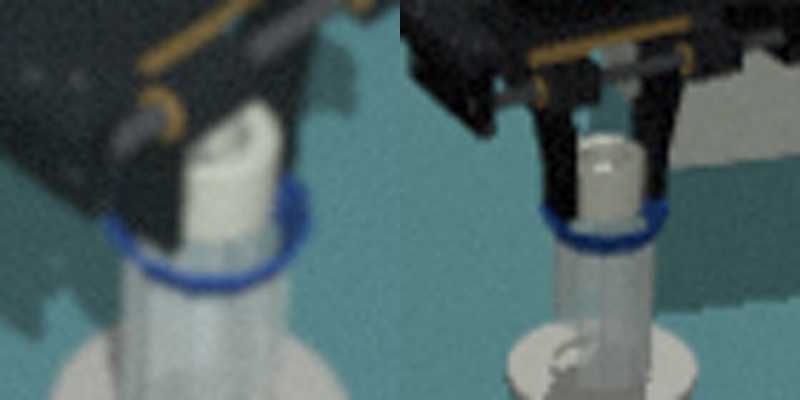

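>>> apply_moves --pt "0.002 0 -0.01 0 0 0 0.2" --pt "0.002 0 -0.01 0 0 0 0.2" --pt "0.002 0 -0.01 0 0 0 0.8" --pt "0.002 0 -0.01 0 0 0 0.8" --pt "0.002 0 -0.01 0 0 0 0.8" --pt "0.002 0 -0.01 0 0 0 1" --pt "0.002 0 -0.01 0 0 0 1" --pt "0.002 0 -0.01 0 0 0 1"

```text
time_s: 18.05
tool_pos: [0.6167, 0.2852, 0.0806]
tool_rot: [-180.0, 0.0, 104.3]
force: [-0.3, 0.1, -0.5]
grip_width: 0.0796
grasp_force: 0.0
```

>>> apply_moves --pt "-0.1 -0.1 -0.15 0 0 0 1" --pt "-0.2 -0.2 -0.3 0 0 0 1" --pt "-0.4 -0.35 -0.35 0 0 0 1" --pt "-0.55 -0.5 -0.35 0 0 0 1" --pt "-0.75 -0.65 -0.35 0 0 0 1" --pt "-0.9 -0.8 -0.35 0 0 0 1" --pt "-0.9 -0.8 -0.35 0 0 0 1" --pt "-0.9 -0.8 -0.35 0 0 0 1"

```text
time_s: 18.85
tool_pos: [0.5062, 0.0701, 0.151]
tool_rot: [180.0, 0.1, 104.1]
force: [-1.0, 1.2, -0.1]
grip_width: 0.0873
grasp_force: 0.0
```

Run:
```python
from h import *
print(env.get_obs()['tool_pos'],env.get_obs()['force'])
for c in("scene","side"):
    im=viewer.read_camera(c); k=viewer.get_calibration(c)
    print(c,"expect roll in tube",hullc(cyl(.617,.285,.02,.008,.036),c,k).round(),"roll_a",hullc(cyl(.436,.052,.02,0,.028),c,k).round())
    for d in masks_of(c,"roll_a"): print(round(d['conf'],2),mc(d['pixels']).round(1),int(d['pixels'].sum()))
    # vertical intensity profile down tube axis
    for z in (.015,.022,.03,.04,.05,.065,.08):
        u=proj((.617,.285,z),c,k)[0].round().astype(int); print(z,im[u[1]-1:u[1]+2,u[0]-1:u[0]+2].mean((0,1)).round().tolist(),end=" ")
    print()
k=viewer.get_calibration("wrist"); viewer.read_camera("wrist")
for t,r,h in(("roll_a",.02,.028),("vial_a",.012,.05)):
    for d in masks_of("wrist",t):
        c=mc(d['pixels']); print("wrist",t,round(d['conf'],2),c.round(),int(d['pixels'].sum()),fitcyl([("wrist",c,k)],r,0,h,atz(c,"wrist",.02,k)[:2])[0].round(4))
```

```text
[0.50621864 0.07006173 0.15099133] [-1.00756279  1.17070101 -0.06212041]
scene expect roll in tube [317. 337.] roll_a [328. 248.]
0.53 [327.8 248.6] 260
0.015 [153.0, 164.0, 160.0] 0.022 [149.0, 159.0, 155.0] 0.03 [153.0, 164.0, 160.0] 0.04 [153.0, 163.0, 159.0] 0.05 [152.0, 163.0, 159.0] 0.065 [61.0, 83.0, 119.0] 0.08 [131.0, 148.0, 148.0] 
side expect roll in tube [279. 183.] roll_a [232. 245.]
0.5 [232.2 245.8] 275
0.015 [127.0, 133.0, 127.0] 0.022 [129.0, 135.0, 130.0] 0.03 [127.0, 133.0, 128.0] 0.04 [126.0, 132.0, 127.0] 0.05 [39.0, 41.0, 41.0] 0.065 [10.0, 10.0, 11.0] 0.08 [12.0, 11.0, 13.0] 
wrist roll_a 0.68 [213. 194.] 1197 [0.4366 0.0522]
wrist roll_a 0.6 [426.  25.] 218 [0.6056 0.2863]
wrist roll_a 0.44 [344. 240.] 2562 [0.5849 0.0366]
wrist vial_a 0.69 [200. 149.] 558 [0.417  0.0978]
wrist vial_a 0.69 [212. 328.] 440 [ 0.4648 -0.1113]
```

Run:
```python
from h import *
for c,q in(("scene",(317,337)),("side",(279,183))):
    a=viewer.read_camera(c)[:,:,::-1].astype(int); b=cv2.imread(f"pics/{c}0.png").astype(int); x,y=q
    print(c,a[y-3:y+4,x-3:x+4].mean((0,1)).round(),b[y-3:y+4,x-3:x+4].mean((0,1)).round())
goto((.4364,.052,.07),113.5); goto((.4364,.052,-.014),113.5)
```

```text
scene [156. 159. 149.] [142. 144. 135.]
side [129. 134. 128.] [123. 127. 122.]
row [-0.0115, -0.3628, 0.4025] [-0.0001, -0.0004, -0.1061] rows>= 2.2
row [-0.0117, -0.3627, 0.8225] [-0.0001, -0.0004, -0.1061] rows>= 3.6
```

>>> apply_moves --pt "-0.006 -0.18 0.1 0 0 -0.05 1" --pt "-0.012 -0.363 0.25 0 0 -0.106 1" --pt "-0.012 -0.363 0.4 0 0 -0.106 1" --pt "-0.012 -0.363 0.4 0 0 -0.106 1" --pt "-0.012 -0.363 0.4 0 0 -0.106 1" --pt "-0.012 -0.363 0.5 0 0 -0.106 1"

```text
time_s: 19.9
tool_pos: [0.4409, 0.0519, 0.054]
tool_rot: [179.6, 0.2, 113.4]
force: [0.3, -0.0, 0.4]
grip_width: 0.087
grasp_force: 0.0
```

```bash
python3 -c "
from h import *
print(env.get_obs()['tool_pos'])
goto((.4364,.052,-.014),113.5)"
```

```text
[0.44094202 0.05188633 0.05398486]
row [0.0105, -0.023, 0.3397] [0.0047, 0.0018, -0.0011] rows>= 1.4
```

>>> apply_moves --pt "0 -0.005 0.1 0 0 0 1" --pt "0 -0.005 0.25 0 0 0 1" --pt "0 -0.005 0.325 0 0 0 1" --pt "0 -0.005 0.325 0 0 0 1" --pt "0 -0.005 0.325 0 0 0 1" --pt "0 -0.005 0.325 0 0 0 0.2" --pt "0 -0.005 0.325 0 0 0 0.2" --pt "0 -0.005 0.325 0 0 0 0.2" --pt "0 -0.005 0.325 0 0 0 0.2" --pt "0 -0.005 0.325 0 0 0 0.2" --pt "0 -0.005 0.325 0 0 0 0.2" --pt "0 -0.005 0.325 0 0 0 0.2" --pt "0 -0.005 0.325 0 0 0 0.2"

```text
time_s: 21.2
tool_pos: [0.4355, 0.0506, -0.0143]
tool_rot: [-180.0, 0.0, 113.4]
force: [-0.3, 0.2, 0.8]
grip_width: 0.0396
grasp_force: 15.0
```

>>> apply_moves --pt "0 0 -0.1 0 0 0 0.2" --pt "0 0 -0.25 0 0 0 0.2" --pt "0 0 -0.45 0 0 0 0.2" --pt "0 0 -0.65 0 0 0 0.2" --pt "0 0 -0.85 0 0 0 0.2" --pt "0 0 -0.85 0 0 0 0.2"

```text
time_s: 21.8
tool_pos: [0.4392, 0.0509, 0.1606]
tool_rot: [179.6, 0.3, 113.4]
force: [1.7, -0.5, -0.6]
grip_width: 0.0398
grasp_force: 15.0
```

```bash
python3 -c "
from h import *
o=env.get_obs();print(o['tool_pos'],o['grip_width'],o['grasp_force'])
goto((.617,.284,.12),104.3)"
```

```text
[0.4391933  0.05086428 0.16056598] 0.03980973909867492 14.999743185471743
row [0.7181, 1.2772, 0.2084] [0.0054, 0.0036, 0.1058] rows>= 5.9
```

>>> apply_moves --pt "0.13 0.22 0.03 0 0 0.02 0.2" --pt "0.26 0.44 0.05 0 0 0.05 0.2" --pt "0.38 0.65 0.05 0 0 0.08 0.2" --pt "0.5 0.85 0.05 0 0 0.106 0.2" --pt "0.6 1 0.05 0 0 0.106 0.2" --pt "0.7 1 0.05 0 0 0.106 0.2" --pt "0.7 1 0.05 0 0 0.106 0.2" --pt "0.7 1 0.05 0 0 0.106 0.2"

```text
time_s: 22.6
tool_pos: [0.5627, 0.2582, 0.1447]
tool_rot: [-179.9, 0.1, 104.4]
force: [-0.0, -0.8, -0.6]
grip_width: 0.0398
grasp_force: 15.0
```

```bash
python3 -c "
from h import *
o=env.get_obs();print(o['tool_pos'],o['grip_width'],o['grasp_force'])
goto((.617,.284,.12),104.3)"
```

```text
[0.56272391 0.25819701 0.14467252] 0.039817074852171355 14.999792177695781
row [0.0577, 0.2951, 0.1229] [-0.001, 0.0006, 0.0009] rows>= 1.3
```

>>> apply_moves --pt "0.02 0.1 0.05 0 0 0 0.2" --pt "0.04 0.2 0.1 0 0 0 0.2" --pt "0.058 0.295 0.123 0 0 0 0.2" --pt "0.058 0.295 0.123 0 0 0 0.2" --pt "0.058 0.295 0.123 0 0 0 0.2" --pt "0.058 0.295 0.123 0 0 0 0.2" --pt "0.058 0.295 0.123 0 0 0 0.2"

```text
time_s: 23.3
tool_pos: [0.6175, 0.2836, 0.1217]
tool_rot: [180.0, 0.1, 104.3]
force: [0.1, -0.1, -0.1]
grip_width: 0.0396
grasp_force: 15.0
```

Run:
```python
from h import *
goto((.617,.2843,.079),104.3)
for c in("scene","side"):
    viewer.read_camera(c); k=viewer.get_calibration(c); p=env.get_obs()['tool_pos']; print(p)
    P=proj(cyl(p[0],p[1],.02,p[2]+.0143,p[2]+.0423),c,k); print(c,"pred",P.min(0).round(1),P.max(0).round(1))
    for d in masks_of(c,"roll_a"):
        ys,xs=np.nonzero(d['pixels']); print(round(d['conf'],2),mc(d['pixels']).round(1),xs.min(),xs.max(),ys.min(),ys.max())
```

```text
row [0.0042, -0.0015, 0.2134] [0.0004, 0.0006, -0.0003] rows>= 0.9
[0.61753016 0.2837555  0.12165818]
scene pred [306.3 269.8] [330.4 297.8]
0.61 [321.9 284.7] 313 330 272 297
0.52 [324.9 344.1] 322 328 340 348
[0.61759602 0.28405704 0.12149335]
side pred [272.9 136. ] [287.6 151.6]
0.71 [281.  143.8] 277 286 137 150
```

>>> apply_moves --pt "0.003 -0.001 0.08 0 0 0 0.2" --pt "0.003 -0.001 0.16 0 0 0 0.2" --pt "0.003 -0.001 0.2 0 0 0 0.2" --pt "0.003 -0.001 0.208 0 0 0 0.2" --pt "0.003 -0.001 0.208 0 0 0 0.2" --pt "0.003 -0.001 0.208 0 0 0 0.2"

```text
time_s: 24.1
tool_pos: [0.6176, 0.2853, 0.0798]
tool_rot: [180.0, -0.0, 104.3]
force: [0.2, 0.2, 0.6]
grip_width: 0.0396
grasp_force: 15.0
```

Release, then retreat.

>>> apply_moves --pt "0 0 0 0 0 0 0.8" --pt "0 0 0 0 0 0 0.8" --pt "0 0 0 0 0 0 0.8" --pt "0 0 0 0 0 0 0.8" --pt "0 0 0 0 0 0 0.8" --pt "0 0 0 0 0 0 1" --pt "0 0 -0.15 0 0 0 1" --pt "0 0 -0.35 0 0 0 1" --pt "-0.2 -0.1 -0.5 0 0 0 0.5" --pt "-0.4 -0.2 -0.6 0 0 0 0" --pt "-0.6 -0.25 -0.6 0 0 0 0" --pt "-0.8 -0.3 -0.6 0 0 0 0" --pt "-1 -0.35 -0.6 0 0 0 0" --pt "-1 -0.35 -0.6 0 0 0 0" --grip_force 10

```text
time_s: 25.5
tool_pos: [0.6, 0.0645, 0.1989]
tool_rot: [-179.9, 0.3, 103.6]
force: [0.1, -0.8, 0.9]
grip_width: 0.0466
grasp_force: 0.0
```

Run:
```python
from h import *
o=env.get_obs(); print(o['tool_pos'],o['time_s'])
for c in("scene","side"):
    a=viewer.read_camera(c).astype(int); k=viewer.get_calibration(c); b=cv2.imread(f"pics/{c}0.png")[:,:,::-1].astype(int)
    for d in masks_of(c,"roll_a"): print(c,round(d['conf'],2),mc(d['pixels']).round(1),int(d['pixels'].sum()))
    for n,z in (("low",.022),("up",.05),("above",.076)):
        x,y=proj((.617,.285,z),c,k)[0].round().astype(int); f=lambda i:i[y-2:y+3,x-2:x+3].mean((0,1)).round().tolist(); print(c,n,f(a),f(b))
# paddle press plan
M=R([0,0,-18.4]); q=np.array([.537,-.3,0])
print("press xy",M@np.array([-.026,.026+.028,0])+q,"knob",q)
goto((.53,-.24,.23),71.6)
```

```text
[0.6000165  0.06450673 0.19885887] 25.5
scene low [154.0, 165.0, 161.0] [136.0, 144.0, 142.0]
scene up [151.0, 162.0, 158.0] [145.0, 156.0, 155.0]
scene above [150.0, 162.0, 165.0] [107.0, 126.0, 138.0]
side low [128.0, 133.0, 128.0] [122.0, 126.0, 123.0]
side up [133.0, 139.0, 133.0] [111.0, 124.0, 121.0]
side above [57.0, 73.0, 98.0] [51.0, 68.0, 92.0]
press xy [ 0.52937427 -0.24055382  0.        ] knob [ 0.537 -0.3    0.   ]
row [-1.4425, -0.7246, -0.1533] [0.0001, -0.0006, 0.3817] rows>= 6.5
```

Run:
```python
from h import *
import pickle
k0,im=pickle.load(open("w1.pkl","rb"))
h=cv2.cvtColor(im,cv2.COLOR_RGB2HSV)
g=(h[...,0]>45)&(h[...,0]<75)&(h[...,1]>120); g[:, :310]=0; ys,xs=np.nonzero(g); print("green",xs.min(),xs.max(),ys.min(),ys.max(),xs.mean(),ys.mean())
o=((h[...,0]<15)&(h[...,1]>180)&(h[...,2]>100)); o[:,:280]=0; o[:,340:]=0; o[170:]=0
ys,xs=np.nonzero(o&(np.arange(420)[:,None]<100)); print("paddle",xs.min(),xs.max(),ys.min(),ys.max())
ys,xs=np.nonzero(o&(np.arange(420)[:,None]>108)); print("bar",xs.min(),xs.max(),ys.min(),ys.max())
K={c:viewer.get_calibration(c) for c in("scene","side")}
S=[((0,0,180),(335,300.5)),((-39,61,173),(308.6,274.6)),((-13,61,173),(324.8,274.6)),((-26,-18,148),(316.4,325)),((59,26,146),(369.5,304.6))]
for dz in(0,.012,.025):
    k=dict(k0); k['position']=k0['position']+[0,0,dz]
    W=[("wrist",k,p,np.array(u,float)) for p,u in (((0,0,180),(333,129.5)),((-39,61,173),(297,74)),((-13,61,173),(321.5,75)),((-26,-18,149),(306.5,144)))]
    x,r=hookfit(W,[.537,-.3,-.32]); print(dz,"W",x[:2].round(4),np.degrees(x[2]).round(1),r.round(1).tolist())
    L=[("side",K["side"],p,u) for p,u in S]+[("scene",K["scene"],(0,0,180),(227.5,145))]+W
    x,r=hookfit(L,[.537,-.3,-.32]); print(dz,"all",x[:2].round(4),np.degrees(x[2]).round(1),np.abs(r).mean(0))
```

```text
green 311 558 123 419 372.00295857988164 217.5207100591716
paddle 297 321 76 97
bar 304 310 111 141
0 W [ 0.5372 -0.2987] -18.8 [[0.7, 2.2], [-0.4, -1.1], [0.0, -1.4], [-0.2, 0.9]]
0 all [ 0.5371 -0.2994] -18.8 [0.3403586  1.01123155]
0.012 W [ 0.5385 -0.2988] -18.7 [[0.1, 1.1], [0.1, -0.1], [-0.3, -0.4], [0.1, -0.4]]
0.012 all [ 0.5379 -0.2992] -18.8 [0.32251323 0.67449861]
0.025 W [ 0.5398 -0.2987] -18.7 [[-0.6, -0.1], [0.7, 0.7], [-0.5, 0.3], [0.4, -1.9]]
0.025 all [ 0.5386 -0.2991] -18.8 [0.75919524 0.93638432]
```

>>> apply_moves --pt "-0.2 -0.1 -0.15 0 0 0.08 0" --pt "-0.4 -0.2 -0.2 0 0 0.16 0" --pt "-0.6 -0.3 -0.3 0 0 0.24 0" --pt "-0.8 -0.4 -0.3 0 0 0.32 0" --pt "-1 -0.5 -0.3 0 0 0.38 0" --pt "-1 -0.5 -0.3 0 0 0.38 0" --pt "-1 -0.5 -0.3 0 0 0.38 0"

```text
time_s: 26.4
tool_pos: [0.5516, -0.1438, 0.2593]
tool_rot: [-180.0, -0.0, 71.7]
force: [0.7, 1.3, 0.3]
grip_width: 0.0005
grasp_force: 0.0
```

```bash
python3 -c "
from h import *
print(env.get_obs()['tool_pos'])
goto((.5307,-.2397,.2),71.3)"
```

```text
[ 0.55156775 -0.14380605  0.25931511]
row [-0.4882, 0.0517, 0.2962] [-0.0002, -0.0005, 0.0045] rows>= 2.3
```

>>> apply_moves --pt "-0.2 0.02 0.1 0 0 0.0045 0" --pt "-0.4 0.04 0.2 0 0 0.0045 0" --pt "-0.488 0.052 0.296 0 0 0.0045 0" --pt "-0.488 0.052 0.296 0 0 0.0045 0" --pt "-0.488 0.052 0.296 0 0 0.0045 0" --pt "-0.488 0.052 0.296 0 0 0.0045 0" --pt "-0.488 0.052 0.296 0 0 0.0045 0"

```text
time_s: 27.1
tool_pos: [0.5321, -0.2381, 0.2016]
tool_rot: [179.9, -0.0, 71.5]
force: [-0.7, -0.5, 0.1]
grip_width: 0.0007
grasp_force: 0.0
```

```bash
python3 -c "
from h import *
print(env.get_obs()['tool_pos'])
goto((.5307,-.2397,.15),71.3)"
```

```text
[ 0.53211173 -0.23811102  0.2016083 ]
row [-0.0098, -0.0047, 0.258] [0.0014, -0.0001, 0.0022] rows>= 1.0
```

>>> apply_moves --pt "0 0 0.12 0 0 0 0" --pt "0 0 0.24 0 0 0 0" --pt "0 0 0.27 0 0 0 0" --pt "0 0 0.3 0 0 0 0" --pt "0 0 0.33 0 0 0 0" --pt "0 0 0.36 0 0 0 0"

```text
time_s: 27.7
tool_pos: [0.5321, -0.2398, 0.1298]
tool_rot: [179.8, 0.0, 71.4]
force: [0.7, 0.7, 2.5]
grip_width: 0.0006
grasp_force: 1.2
```

>>> apply_moves --pt "0 0 0.04 0 0 0 0" --pt "0 0 0.08 0 0 0 0" --pt "0 0 0.11 0 0 0 0" --pt "0 0 0.13 0 0 0 0" --pt "0 0 0.13 0 0 0 0" --pt "0 0 0.13 0 0 0 0"

```text
time_s: 28.3
tool_pos: [0.5301, -0.2402, 0.1018]
tool_rot: [-179.9, -0.0, 71.3]
force: [1.2, 1.2, 0.3]
grip_width: 0.0005
grasp_force: 0.5
```

>>> apply_moves --pt "0 0 -0.1 0 0 0 0" --pt "0 0 -0.25 0 0 0 0" --pt "0 0 -0.5 0 0 0 0.3" --pt "0 0 -0.65 0 0 0 0.6" --pt "-0.1 0 -0.75 0 0 0 0.8" --pt "-0.2 0 -0.75 0 0 0 0.8" --pt "-0.3 0.1 -0.75 0 0 0 0.8" --pt "-0.3 0.13 -0.75 0 0 0 0.8" --pt "-0.3 0.13 -0.75 0 0 0 0.8"

```text
time_s: 29.2
tool_pos: [0.5359, -0.3061, 0.2515]
tool_rot: [-179.9, -0.1, 71.2]
force: [0.2, -0.0, 0.3]
grip_width: 0.0486
grasp_force: 0.0
```

Run:
```python
from h import *
o=env.get_obs(); print(o['tool_pos'],o['tool_rot'])
M=R([0,0,-18.7]); q=np.array([.538,-.2992,0])
def L(*p): return M@(np.array(p)/1000)+q
for c in("side","scene"):
    im=viewer.read_camera(c); k=viewer.get_calibration(c); cv2.imwrite(f"pics/{c}5.png",im[:,:,::-1])
    h=cv2.cvtColor(im,cv2.COLOR_RGB2HSV)
    m=((h[...,0]<14)&(h[...,1]>150)&(h[...,2]>80)).astype(np.uint8)
    n,l,s,ce=cv2.connectedComponentsWithStats(m); print(c,[s[j].tolist() for j in range(1,n) if s[j,4]>8])
    print(" open bar end/base",proj([L(-26,26,190),L(-26,26,150)],c,k).round(1).tolist(),"shut bar end",proj(L(-26,-18,148),c,k).round(1).tolist())
    print(" knob top",proj(L(0,0,180),c,k).round(1).tolist())
    g=((h[...,0]>45)&(h[...,0]<75)&(h[...,1]>120)).astype(np.uint8)
    n,l,s,ce=cv2.connectedComponentsWithStats(g); print(" green",[(s[j].tolist(),ce[j].round(1).tolist()) for j in range(1,n) if 20<s[j,4]<600])
goto((q[0],q[1],.22),71.3)
```

```text
[ 0.53587131 -0.30608656  0.25149672] [-1.79943926e+02 -6.88439350e-02  7.11998377e+01]
side [[282, 100, 7, 32, 160], [178, 108, 27, 10, 136], [218, 224, 5, 7, 28], [315, 278, 5, 24, 75]]
 open bar end/base [[318.1, 281.8], [316.2, 299.8]] shut bar end [[316.8, 323.7]]
 knob top [[335.8, 300.6]]
 green [([329, 298, 11, 21, 184], [334.4, 307.9])]
scene [[235, 161, 9, 13, 86], [345, 243, 3, 5, 13], [542, 344, 18, 20, 197], [548, 366, 12, 17, 106]]
 open bar end/base [[237.6, 143.7], [238.5, 157.4]] shut bar end [[237.1, 151.8]]
 knob top [[227.5, 144.3]]
 green []
row [0.0276, 0.0017, 0.1601] [-0.0005, -0.0005, 0.0005] rows>= 0.6
```

>>> apply_moves --pt "0.025 0.006 0.1 0 0 0 0.8" --pt "0.025 0.006 0.2 0 0 0 0.8" --pt "0.025 0.006 0.25 0 0 0 0.8" --pt "0.025 0.006 0.25 0 0 0 0.8" --pt "0.025 0.006 0.25 0 0 0 0.8"

```text
time_s: 29.8
tool_pos: [0.5388, -0.3012, 0.2029]
tool_rot: [180.0, 0.0, 71.3]
force: [-0.6, -0.1, -0.4]
grip_width: 0.0696
grasp_force: 0.0
```

```bash
python3 -c "
from h import *
o=env.get_obs();print(o['tool_pos'],o['grip_width'])
goto((.537,-.2995,.129),71.3)"
```

```text
[ 0.5387664  -0.30115834  0.20293653] 0.06957744308251643
row [0.0051, -0.0112, 0.3697] [0.0004, 0.0002, -0.0003] rows>= 1.5
```

>>> apply_moves --pt "0.005 -0.009 0.1 0 0 0 0.8" --pt "0.005 -0.009 0.2 0 0 0 0.8" --pt "0.005 -0.009 0.28 0 0 0 0.8" --pt "0.005 -0.009 0.35 0 0 0 0.8" --pt "0.005 -0.009 0.365 0 0 0 0.8" --pt "0.005 -0.009 0.365 0 0 0 0.8" --pt "0.005 -0.009 0.365 0 0 0 0.8"

```text
time_s: 30.5
tool_pos: [0.5378, -0.3, 0.1301]
tool_rot: [179.9, 0.0, 71.3]
force: [-0.4, -0.0, 0.8]
grip_width: 0.0695
grasp_force: 0.0
```

>>> apply_moves --pt "0 0 0 0 0 0 0" --pt "0 0 0 0 0 0 0" --pt "0 0 0 0 0 0 0" --pt "0 0 0 0 0 0 0" --pt "0 0 0 0 0 0 0" --pt "0 0 0 0 0 0 0" --pt "0 0 0 0 0 0 0" --pt "0 0 0 0 0 0 0" --pt "0 0 0 0 0 0 0" --pt "0 0 0 0 0 0 0" --pt "0 0 0 0 0 0 0" --grip_force 30

```text
time_s: 31.6
tool_pos: [0.5374, -0.2999, 0.1293]
tool_rot: [180.0, 0.0, 71.3]
force: [0.9, 0.1, -0.9]
grip_width: 0.015
grasp_force: 30.0
```

>>> apply_moves --pt "0 0 -0.02 0 0 0 0" --pt "0 0 -0.04 0 0 0 0" --pt "0 0 -0.05 0 0 0 0" --pt "0 0 -0.05 0 0 0 0" --pt "0 0 -0.05 0 0 0 0" --pt "0 0 -0.05 0 0 0 0"

```text
time_s: 32.2
tool_pos: [0.537, -0.2999, 0.1391]
tool_rot: [-180.0, 0.0, 71.2]
force: [-0.3, -0.0, -2.7]
grip_width: 0.0151
grasp_force: 30.0
```

>>> apply_moves --pt "0 -0.04 0 0 0 0 0" --pt "0 -0.08 0 0 0 0 0" --pt "0 -0.13 0 0 0 0 0" --pt "0 -0.18 0 0 0 0 0" --pt "0 -0.24 0 0 0 0 0" --pt "0 -0.31 0 0 0 0 0" --pt "0 -0.38 0 0 0 0 0" --pt "0 -0.44 0 0 0 0 0" --pt "0 -0.45 0 0 0 0 0" --pt "0 -0.45 0 0 0 0 0"

```text
time_s: 33.2
tool_pos: [0.4515, -0.2712, 0.1395]
tool_rot: [180.0, 0.1, 71.2]
force: [-0.9, 0.5, -3.5]
grip_width: 0.0154
grasp_force: 30.0
```

>>> apply_moves --pt "0 0 -0.1 0 0 0 0" --pt "0 0 -0.25 0 0 0 0" --pt "0 0 -0.35 0 0 -0.03 0" --pt "0.2 0 -0.35 0 0 -0.08 0" --pt "0.4 0 -0.35 0 0 -0.14 0" --pt "0.6 0 -0.35 0 0 -0.2 0" --pt "0.8 0 -0.35 0 0 -0.27 0" --pt "1 0 -0.35 0 0 -0.33 0" --pt "1 0 -0.35 0 0 -0.38 0" --pt "1 0 -0.35 0 0 -0.38 0"

```text
time_s: 34.2
tool_pos: [0.5171, -0.0799, 0.2095]
tool_rot: [179.9, 0.0, 104.1]
force: [-0.2, -0.9, -2.2]
grip_width: 0.0152
grasp_force: 30.0
```

```bash
python3 -c "
from h import *
o=env.get_obs();print(o['tool_pos'],o['tool_rot'],o['grip_width'])
goto((.55,.09,.21),104);goto((.617,.285,.18),104)"
```

```text
[ 0.51706627 -0.07991209  0.20947373] [1.79948774e+02 3.63933189e-03 1.04126337e+02] 0.015208010263442458
row [0.7837, 0.367, -0.0024] [0.0006, 0.0, 0.0015] rows>= 3.5
row [1.6474, 0.9297, 0.1481] [0.0006, 0.0, 0.0015] rows>= 7.6
```

>>> apply_moves --pt "0.2 0.11 0 0 0 0 0" --pt "0.4 0.22 0 0 0 0 0" --pt "0.6 0.34 0 0 0 0 0" --pt "0.8 0.45 0 0 0 0 0" --pt "1 0.56 0 0 0 0 0" --pt "1 0.6 0 0 0 0 0" --pt "1 0.6 0 0 0 0 0"

```text
time_s: 34.9
tool_pos: [0.5855, 0.142, 0.2086]
tool_rot: [-180.0, -0.1, 103.9]
force: [0.1, -0.9, -2.6]
grip_width: 0.0151
grasp_force: 30.0
```

```bash
python3 -c "
from h import *
o=env.get_obs();print(o['tool_pos'],o['tool_rot'],o['grip_width'])
goto((.617,.285,.18),104.3)"
```

```text
[0.58550316 0.14201115 0.20859056] [-1.79984442e+02 -5.13056403e-02  1.03898687e+02] 0.015053629639467074
row [0.6561, 0.3246, 0.1435] [-0.0002, -0.0006, -0.0047] rows>= 3.0
```

>>> apply_moves --pt "0.2 0.1 0.03 0 0 -0.003 0" --pt "0.4 0.2 0.06 0 0 -0.003 0" --pt "0.55 0.28 0.1 0 0 -0.003 0" --pt "0.65 0.325 0.143 0 0 -0.003 0" --pt "0.65 0.325 0.143 0 0 -0.003 0" --pt "0.65 0.325 0.143 0 0 -0.003 0" --pt "0.65 0.325 0.143 0 0 -0.003 0" --pt "0.65 0.325 0.143 0 0 -0.003 0" --pt "0.65 0.325 0.143 0 0 -0.003 0"

```text
time_s: 35.8
tool_pos: [0.6172, 0.2816, 0.1811]
tool_rot: [180.0, 0.0, 104.0]
force: [0.2, 0.2, -2.8]
grip_width: 0.0148
grasp_force: 30.0
```

Run:
```python
from h import *
for c in("scene","side"):
    im=viewer.read_camera(c); k=viewer.get_calibration(c); p=env.get_obs()['tool_pos']; print(p)
    b=p[2]-.0353; P=proj(cyl(p[0],p[1],.02,b,b+.022),c,k); Q=proj(cyl(p[0],p[1],.016,b+.046,b+.052),c,k)
    print(c,"pred body",P.min(0).round(1),P.max(0).round(1),"collar",Q.min(0).round(1),Q.max(0).round(1))
    for d in masks_of(c,"weight"):
        ys,xs=np.nonzero(d['pixels']); lo=ys>ys.max()-8
        print(round(d['conf'],2),mc(d['pixels']).round(1),xs.min(),xs.max(),ys.min(),ys.max(),"low part",xs[lo].min(),xs[lo].max())
    for d in masks_of(c,"roll_a"): print("roll",round(d['conf'],2),mc(d['pixels']).round(1),int(d['pixels'].sum()))
goto((.617,.285,.14),104.3)
```

```text
[0.61701034 0.28204774 0.18103724]
scene pred body [306.2 267.4] [330.2 292.7] collar [309.  254.8] [328.5 269.5]
0.76 [319.4 273.7] 308 330 243 292 low part 308 329
roll 0.44 [324.8 343.9] 53
[0.61661936 0.28288971 0.18080438]
side pred body [272.7 135. ] [287.4 148.6] collar [274.3 125.4] [286.2 132.3]
0.76 [279.7 136.8] 273 286 117 148 low part 273 286
row [0.0084, 0.0045, 0.2035] [0.0001, 0.0001, -0.0016] rows>= 0.8
```

>>> apply_moves --pt "0.006 0.003 0.06 0 0 0 0" --pt "0.006 0.003 0.12 0 0 0 0" --pt "0.006 0.003 0.18 0 0 0 0" --pt "0.006 0.003 0.24 0 0 0 0" --pt "0.006 0.003 0.26 0 0 0 0" --pt "0.006 0.003 0.265 0 0 0 0" --pt "0.006 0.003 0.265 0 0 0 0" --pt "0.006 0.003 0.265 0 0 0 0"

```text
time_s: 36.9
tool_pos: [0.6171, 0.2849, 0.1283]
tool_rot: [179.9, -0.0, 104.2]
force: [-0.1, 0.3, -2.2]
grip_width: 0.0156
grasp_force: 30.0
```

```bash
python3 -c "
from h import *
o=env.get_obs();print(o['tool_pos'],o['tool_rot'],o['force'],o['wrist_torque'])
goto((.617,.285,.1185),104.3)"
```

```text
[0.61714373 0.28487138 0.1282755 ] [ 1.79940314e+02 -1.47322429e-02  1.04165558e+02] [-0.0827052   0.3079387  -2.15634725] [-0.02499879 -0.13817491  0.03103583]
row [0.0008, -0.0006, 0.0489] [0.0007, -0.0002, -0.0016] rows>= 0.2
```

Underside at 93 mm, centred; creep down through the neck.

>>> apply_moves --pt "0 0 0.01 0 0 0 0" --pt "0 0 0.02 0 0 0 0" --pt "0 0 0.03 0 0 0 0" --pt "0 0 0.04 0 0 0 0" --pt "0 0 0.04 0 0 0 0" --pt "0 0 0.04 0 0 0 0"

```text
time_s: 37.5
tool_pos: [0.6167, 0.2846, 0.1195]
tool_rot: [-180.0, 0.0, 104.2]
force: [-0.1, 0.4, -2.6]
grip_width: 0.015
grasp_force: 30.0
```

>>> apply_moves --pt "0 0 0.01 0 0 0 0" --pt "0 0 0.025 0 0 0 0" --pt "0 0 0.04 0 0 0 0" --pt "0 0 0.055 0 0 0 0" --pt "0 0 0.07 0 0 0 0" --pt "0 0 0.075 0 0 0 0" --pt "0 0 0.08 0 0 0 0" --pt "0 0 0.08 0 0 0 0" --pt "0 0 0.08 0 0 0 0"

```text
time_s: 38.4
tool_pos: [0.6168, 0.2846, 0.1037]
tool_rot: [180.0, 0.0, 104.2]
force: [-0.1, 0.2, -4.0]
grip_width: 0.015
grasp_force: 30.0
```

>>> apply_moves --pt "0 0 0.005 0 0 0 0" --pt "0 0 0.01 0 0 0 0" --pt "0 0 0.015 0 0 0 0" --pt "0 0 0.015 0 0 0 0" --pt "0 0 0.015 0 0 0 0"

```text
time_s: 38.9
tool_pos: [0.6167, 0.2846, 0.1005]
tool_rot: [-180.0, 0.0, 104.2]
force: [-0.4, -0.5, -1.7]
grip_width: 0.0153
grasp_force: 30.0
```

>>> apply_moves --pt "0 0 0.004 0 0 0 0" --pt "0 0 0.008 0 0 0 0" --pt "0 0 0.008 0 0 0 0" --pt "0 0 0.008 0 0 0 0"

```text
time_s: 39.3
tool_pos: [0.6169, 0.2847, 0.0993]
tool_rot: [180.0, 0.0, 104.2]
force: [-0.9, 0.5, -0.4]
grip_width: 0.015
grasp_force: 30.0
```

>>> apply_moves --pt "0 0 0.003 0 0 0 0" --pt "0 0 0.003 0 0 0 0" --pt "0 0 0.003 0 0 0 0"

```text
time_s: 39.6
tool_pos: [0.6171, 0.2848, 0.0992]
tool_rot: [179.9, -0.0, 104.2]
force: [-1.8, -0.9, 4.1]
grip_width: 0.015
grasp_force: 30.0
```

>>> apply_moves --pt "0 0 -0.002 0 0 0 0" --pt "0 0 -0.002 0 0 0 0.1" --pt "0 0 -0.002 0 0 0 0.3" --pt "0 0 -0.002 0 0 0 0.5" --pt "0 0 -0.002 0 0 0 0.6" --pt "0 0 -0.002 0 0 0 0.6" --pt "0 0 -0.002 0 0 0 0.6" --pt "0 0 -0.002 0 0 0 0.6" --pt "0 0 -0.002 0 0 0 0.6"

```text
time_s: 40.5
tool_pos: [0.6168, 0.2846, 0.0988]
tool_rot: [-180.0, 0.0, 104.2]
force: [-0.8, -0.0, 0.7]
grip_width: 0.0513
grasp_force: 0.0
```

>>> apply_moves --pt "0 0 -0.05 0 0 0 0.6" --pt "0 0 -0.15 0 0 0 0.6" --pt "0 0 -0.3 0 0 0 0.6" --pt "0 0 -0.5 0 0 0 0.6" --pt "-0.2 0 -0.6 0 0 0 0.6" --pt "-0.4 0 -0.6 0 0 0 0.6" --pt "-0.6 0 -0.6 0 0 0 0.6" --pt "-0.8 0 -0.6 0 0 0 0.6" --pt "-0.9 0 -0.6 0 0 0 0.6" --pt "-0.9 0 -0.6 0 0 0 0.6" --pt "-0.9 0 -0.6 0 0 0 0.6"

```text
time_s: 41.6
tool_pos: [0.6608, 0.1106, 0.2194]
tool_rot: [180.0, -0.1, 104.1]
force: [-0.9, 0.3, 0.1]
grip_width: 0.0523
grasp_force: 0.0
```

Run:
```python
from h import *
print(env.get_obs()['tool_pos'],env.get_obs()['time_s'])
for c in("scene","side"):
    im=viewer.read_camera(c); k=viewer.get_calibration(c); h=cv2.cvtColor(im,cv2.COLOR_RGB2HSV)
    P=proj(cyl(.617,.285,.008,.116,.15),c,k); print(c,"pred knob",P.min(0).round(1),P.max(0).round(1),hullc(cyl(.617,.285,.008,.116,.15),c,k))
    g=((h[...,0]>45)&(h[...,0]<78)&(h[...,1]>120)).astype(np.uint8)
    n,l,s,ce=cv2.connectedComponentsWithStats(g); print([(s[j].tolist(),ce[j].round(1).tolist()) for j in range(1,n) if 20<s[j,4]<600])
    for t in("vial_a","wide_roll","steel_cup","amber_bottle"): print(t,[(round(d["conf"],2),np.round(d["location"]).tolist()) for d in boxes_of(c,t)][:3])
```

```text
[0.66075091 0.11056831 0.21944794] 41.6
scene pred knob [313.7 280.9] [323.6 302.2] [318.56767223 291.47581393]
[([316, 282, 8, 19, 124], [319.2, 290.7])]
vial_a [(0.69, [344.0, 252.0]), (0.65, [286.0, 219.0])]
wide_roll [(0.9, [266.0, 264.0])]
steel_cup [(0.63, [282.0, 187.0])]
amber_bottle [(0.71, [212.0, 288.0])]
side pred knob [276.8 142.3] [282.8 155.9] [279.78242922 149.07554203]
[([277, 143, 6, 13, 63], [279.3, 148.3])]
vial_a [(0.76, [257.0, 291.0]), (0.58, [220.0, 232.0])]
wide_roll [(0.77, [294.0, 242.0])]
steel_cup [(0.77, [237.0, 359.0])]
amber_bottle [(0.69, [238.0, 357.0]), (0.67, [352.0, 213.0])]
```

The knob sits upright at the expected height, and the bystanders haven't moved. I'm handing in.

```bash
python3 -c "
from cell import env
print(env.sign_off())"
```

```text
the job is handed in; nothing more can be done
None
```

The job is handed in at about 42 s: both rolls are in the tube, the keeper was opened with the weight still on its hook, and the weight was lowered gently onto the upper roll. The last camera check showed its knob upright at the expected height and the vials, wide roll, cup and bottle in place; I did not re-check the tweezers and marker.

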